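Click the counter's range selector to position five and start the count

TASK

On the flat-topped black control unit, push the selector's pointer gently round clockwise (seen from above) with a fingertip, click by click, until it rests at the fifth of its seven marks, counting the shortest mark as the first; do not let it run past the fifth. Then press the start button on the small grey box all the way down and let it come up again. Lift nothing, and leave the button box and the loose optical parts standing where they are.

Things in the scene. Friction and masses are not known exactly. Their poses are not given: they have to be found in the camera images.
- controller: black control unit fixed to the table, 200 x 200 mm, flat top 60 mm high. Origin: centre of its underside, below the selector's axis. Flush on its top, 56 mm from that axis, begin seven white radial marks 30 degrees apart, 4 mm wide, 6 mm (first) to 24 mm (seventh) long: the first at the unit's +y, the fourth at its +x, the seventh at its -y. Brass connectors on its +x side.
- selector (a joint): selector angle in rad, growing clockwise from above; a detent every 0.5236 rad: 0 = first mark, 1.0472 third, 2.0944 fifth, 3.1416 seventh; stops 0.12 beyond the ends. Starts in detent 1, 2 or 3. About 2.5 N at 36 mm from the axis moves it out of a detent; past halfway it snaps on by itself into the next, up to 15 degrees ahead of the finger, and stays.
- selector_axis (a point): on the selector's vertical axis, at the top of the ridge, 94 mm above the table. The selector: a dark steel disc 52 mm across, 8 mm high on the unit's top, with a light grey upright pointer ridge 12 mm wide, 6 to 34 mm above the unit's top, reaching 46 mm from the axis on the pointing side, 12 mm on the other. The point's y axis points along the pointer.
- pointer_tip (a point): point at the outer end of the pointer ridge, on its middle line, top edge: 46 mm from selector_axis, 94 mm above the table
- button_box: grey box standing loose on the table, 90 x 90 mm, 34 mm high, about 0.8 kg, carrying the start button in the middle of its top. Origin: centre of its underside
- start_button (a joint): travel of the start button in m: 0 = up, 0.006 = fully down; a spring lifts it, about 5 N holds it fully down
- start_button_top (a point): centre of the start button's round top face, 30 mm across, facing up; it is pressed straight down
- post: steel optical post standing loose, 25 mm across, 70 mm high, to be left alone. Origin: centre of its underside
- lens_tube: black lens tube standing loose, 36 mm across, 48 mm high, to be left alone. Origin: centre of its underside
- rod_block: dark square clamp block with a brass screw on top, standing loose, 36 x 36 mm, 42 mm high with the screw, to be left alone. Origin: centre of its underside
Things that resemble listed ones, but are neither listed nor needed, are in the scene too. Several things have the shape of the button_box; the one meant has the colours described above.

How it is judged:
On the way, in this order (a step that is already met when the one before it is completed fails the run):
1. the selector rests at its fifth mark, the button still up (value of joint selector between 1.9644 and 2.2244 rad and value of joint start_button below 0.002 m), for 0.2 s.
2. the start button is pressed all the way down with the selector at its fifth mark (value of joint selector between 1.9644 and 2.2244 rad and value of joint start_button above 0.005 m), for 0.02 s.
At the end, for the whole second after the job is handed in: the selector rests within 0.13 rad of its fifth mark (2.094 rad), the start button has been pressed at least 5 mm down after that and is up again (within 1.2 mm), and the loose things stand still (value of joint selector between 1.9644 and 2.2244 rad and velocity of joint selector between -0.05 and 0.05 rad/s and value of joint start_button below 0.0012 m and linear speed of each of post, lens_tube, rod_block, button_box below 0.02 m/s); the robot touches nothing.
It fails at once if the selector runs past the fifth mark, on towards the sixth (value of joint selector above 2.45 rad).
It fails at once if the start button is pressed before the selector is at its fifth mark (value of joint start_button above 0.003 m and value of joint selector below 1.8944 rad).
It fails at once if the selector is gripped or forced with more than 20 N instead of being pushed gently (contact force between the fingers and selector above 20 N).
It fails at once if the button box or a loose optical part is lifted, tipped or shifted by more than 20 mm (distance of any of post, lens_tube, rod_block, button_box from where it was at the start of the episode above 0.02 m or angle between any of post, lens_tube, rod_block, button_box's own z axis and vertical above 0.3 rad).
It also fails if it takes over 64 s, if anything falls off the work surface, if the arm or the gripper's body presses on something with over 40 N, if the wrist force passes 120 N, or if a joint passes its speed limit or range.

ROBOT

A 6-joint arm with a two-finger parallel gripper is mounted at the origin on the work surface. World frame = base frame: x ahead of the robot, y to its left, z up, the work surface at z = 0. Lengths are in m, angles in rad, forces in N, time in s.
With the tool pointing down it reaches from about 0.325 to 0.775 m from the base axis. Payload 5.5 kg.
Tool frame: the origin (TCP) lies on the centre line of the jaws, within the pads' length; the fingertips stand 17 mm ahead of it and the grasp point (between the pads) lies 2 mm behind it; z points along the fingers, y is the line along which they close (so a half turn about z gives the same grasp; the last joint's range is limited). The gripper opens to 85 mm and grips with 20 to 120 N. Pads are 22 mm wide; open, the fingers measure 114 mm over their backs; the gripper's body (76 mm by 85 mm) begins 54 mm behind the grasp point. The pads swing forward as they close: fully open they stand 13 mm farther back than shut.
Start: joints at [-1.345, 0.091, 1.231, -0, 1.82, -0.057], TCP at [0.167, -0.576, 0.248] pointing down, gripper open.
Joint ranges: [-2.87, 2.87], [-0.86, 2.18], [0.17, 2.46], [-1.51, 4.65], [0.06, 2.69], [-2.65, 2.65]. Speed limits (rad/s): [2.57, 2.57, 3.01, 3.14, 3.14, 3.14].

INTERFACE

Orientations are given as a unit quaternion [w, x, y, z].
In Python, from workcell import get_state, imaging, ctrl gives the robot as it stands.
- The arm moves only by the tool drive_tool, never from a script. Its argument "targets" is text: rows parted by semicolons, each of 6 numbers parted by spaces: the shift along the tool's x, y, z in m, then the turn, a rotation vector about the tool's x, y, z in rad. A call has 1 to 8 rows; each row shifts and turns the commanded pose from where the row before left it, along the tool's axes as they then stand; what a row does not reach is not made up. A row lasts 1/10 s, in which the tool goes at most 50 mm and 8.59 degrees, less where a joint would pass 70% of its speed; a pose out of reach is approached as far as the arm can. A call with a gripper value outside its range is refused whole. "grip" is the finger opening in m, from 0 to 0.0854, set as the call begins (left out, the last holds). The fingers move at their own pace and stop on an object; the grip force is fixed at half the most. Time passes only in rows, so rows that do not move let the fingers close. It gives the time, the measured TCP pose, the force, the opening and the grip force at its end, in the units of the state.
- get_state(): the state, without advancing time (a new reading comes with each control period).
- imaging.capture(name): name is "scene" or "top" or "wrist"; returns a dict with "color" (420x560x3 uint8, red, green, blue), "range_z" (420x560 float32, m along the optical axis (not along the pixel's ray), 0 where there is no reading), "camera_matrix" (3x3 intrinsics, pixels), "origin" and "rotation" of the camera in the world; the wrist camera has in their place "hand_eye" (4x4, takes a point from camera to tool coordinates, whose origin is the TCP and whose axes are the flange's). Camera axes: x right, y down, z forward; pixel columns grow to the right and rows downward; lengths in m; the calibration is good to about 2 mm. A picture is of the moment at which its call begins: read the wrist's pose just before it.
- ctrl.sign_off(): hands the job in; it is judged then, once.
The state is a dict: "t": time; "qpos": joint angles; "qvel": joint speeds; "effort": joint torques, N m; "position": TCP position; "ee_rot": TCP orientation; "ft_force": force on the tool from outside, world axes, zero at the start; "torque": the same for the moment, N m; "finger_gap": opening from 0.0 (shut) to 1.0 (fully open); "finger_force": force on a finger pad.
Only numpy, scipy, OpenCV 4.12 (cv2) and the standard library are available. Lean on these libraries where they do the work, as an engineer would, in place of code of your own. Each camera call takes 0.05 s, during which the arm holds its last target. There are 200 camera calls.

## Working session

There is one attempt and no reset: what is moved stays moved. The work goes in short steps, Python scripts to look and compute and a tool call to move; the robot and the scene stay as the last step left them, time stands still between calls to the robot, and variables do not carry over. Pictures are saved under pics/ and viewed, at most 10 in all, crops included, and the job is handed in when it is done.

Besides the shell and the picture viewer there is one more tool, called after ">>>" by a JSON object that holds its "api" and its "payload", one argument or row to a line. drive_tool: Moves the arm, as the interface text tells. Its arguments: {"type":"object","properties":{"targets":{"type":"string"},"grip":{"type":"number"}},"required":["targets"]}

```bash
mkdir -p pics
cat > h.py <<'E'
import numpy as np, cv2
from workcell import get_state, imaging, ctrl
def shot(n,f):
    c=imaging.capture(n); cv2.imwrite('pics/'+f,c['color'][:,:,::-1]); np.save('pics/'+f+'.npy',c,allow_pickle=True); return c
def load(f): return np.load('pics/'+f+'.npy',allow_pickle=True).item()
def ray(c,u,v,z):
    d=c['rotation']@np.linalg.inv(c['camera_matrix'])@np.array([u,v,1.]); o=np.array(c['origin']); return o+d*(z-o[2])/d[2]
def pt(c,u,v):
    z=c['range_z'][int(v),int(u)]; return np.array(c['origin'])+c['rotation']@(np.linalg.inv(c['camera_matrix'])@np.array([u,v,1.])*z)
E
python3 - <<'E'
from h import *
for n in('top','scene'):
    c=shot(n,n+'1.png'); print(c['origin'],c['rotation'],c['camera_matrix'])
print(get_state())
E
```

```text
[0.52436814 0.08697109 1.2949112 ] [-0.02546639  0.71162198 -0.70193812  0.01511592] [[529.26185787   0.         283.00309862]
 [  0.         529.26185787 206.94664979]
 [  0.           0.           1.        ]]
[0.84036262 0.46669377 0.70180241] [-0.08221416  0.22708669  0.92140942 -0.30442921] [[389.04978536   0.         273.24120607]
 [  0.         389.04978536 214.67388339]
 [  0.           0.           1.        ]]
{'t': 0.1, 'qpos': array([-1.34472097e+00,  9.18206138e-02,  1.23175430e+00, -1.94017025e-05,
        1.81980441e+00, -5.66607547e-02]), 'qvel': array([-0.00042671, -0.0017526 , -0.00355574, -0.00044936,  0.00124678,
        0.00027628]), 'effort': array([ 3.90218236e-03, -4.60216892e+01, -4.19218361e+01,  1.34561647e-04,
        1.06449079e-02,  9.69371911e-06]), 'position': array([ 0.1673566 , -0.57596024,  0.24724804]), 'ee_rot': array([-8.89335229e-04,  9.90024107e-01,  1.40895240e-01, -8.49515079e-05]), 'ft_force': array([ 0.05722449,  0.30081939, -0.47329999]), 'torque': array([ 0.05440761, -0.02507172, -0.02089184]), 'finger_force': 0.0, 'finger_gap': 0.998928544069751}
```

View pics/top1.png

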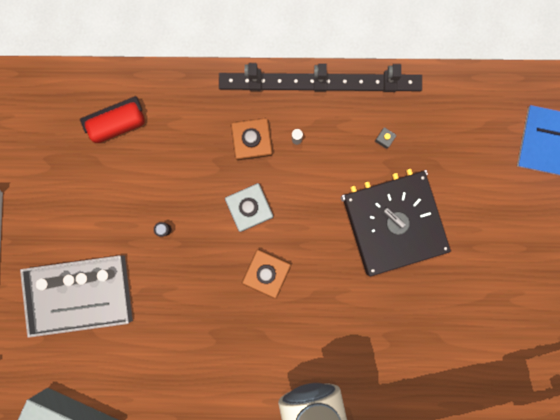

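View pics/scene1.png

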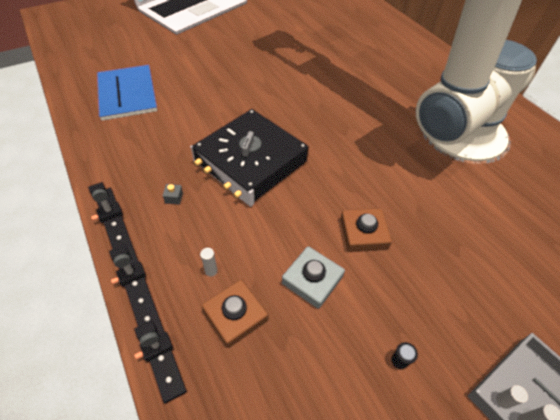

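The top view shows the controller centred near (398,222), with the shortest mark on its left at (373,231) and the longest on its right at (426,214). The pointer is aimed up-left, near mark 2 or 3. The grey button box is at (248,207), and the decoys are orange. The post is at (297,134), the rod block at (386,138) and the lens tube at (162,229). Next I'll measure these.

```bash
cat >> h.py <<'E'
from scipy.spatial.transform import Rotation as R
_load=load
def load(f):
    c=_load(f)
    if 'rotation' in c and np.size(c['rotation'])==4:
        c['rotation']=R.from_quat(c['rotation'],scalar_first=True).as_matrix()
    return c
E
python3 - <<'E'
from h import *
c=load('top1.png'); im=c['color'].astype(int)
cv2.imwrite('pics/crop.png',cv2.resize(c['color'][160:285,330:460,::-1],None,fx=4.6,fy=4.6,interpolation=cv2.INTER_CUBIC))
# marks
m=((im.min(2)>170)).astype(np.uint8); m[:165]=0;m[280:]=0;m[:,:340]=0;m[:,455:]=0
n,l,s,ce=cv2.connectedComponentsWithStats(m)
for i in range(1,n): print('w',ce[i].round(1),s[i,4],s[i,2:4],ray(c,*ce[i],.06).round(4))
for nm,(u,v) in dict(box=(248,207),post=(297,134),rod=(386,138),tube=(162,229),o1=(251,138),o2=(266,274)).items(): print(nm,pt(c,u,v).round(3))
print('unit top',pt(c,375,250).round(3),pt(c,430,190).round(3),'ridge',pt(c,393,217).round(3),pt(c,389,212).round(3),pt(c,398,222).round(3))
# ridge: points z 0.085-0.1 in unit area
K=np.linalg.inv(c['camera_matrix']); vv,uu=np.mgrid[165:280,340:455]
P=(np.stack([uu,vv,np.ones_like(uu)],-1)@K.T*c['range_z'][165:280,340:455,None])@c['rotation'].T+c['origin']
q=P[(P[...,2]>.085)&(P[...,2]<.105)]; print(len(q),q.mean(0))
(ctr,sz,a)=cv2.minAreaRect(q[:,:2].astype(np.float32)*1000); print(ctr,sz,a,cv2.boxPoints((ctr,sz,a)))
# button
for nm,(u0,v0,r) in dict(box=(248,207,35)).items():
    vv,uu=np.mgrid[v0-r:v0+r,u0-r:u0+r]
    P=(np.stack([uu,vv,np.ones_like(uu)],-1)@K.T*c['range_z'][v0-r:v0+r,u0-r:u0+r,None])@c['rotation'].T+c['origin']
    for lo,hi in((.025,.037),(.037,.08),(.02,.08)):
        q=P[(P[...,2]>lo)&(P[...,2]<hi)]
        if len(q): print(lo,hi,len(q),q.mean(0),cv2.minAreaRect(q[:,:2].astype(np.float32)*1000),np.median(q[:,2]))
E
```

```text
w [425.9 171.4] 7 [3 4] [ 0.6828 -0.2272  0.06  ]
w [422.5 177.5] 4 [2 2] [ 0.6684 -0.2193  0.06  ]
w [403.2 195.6] 21 [4 8] [ 0.6255 -0.1744  0.06  ]
w [343.2 196.9] 11 [3 5] [ 0.6206 -0.0347  0.06  ]
w [388.9 197.1] 16 [3 7] [ 0.6216 -0.1413  0.06  ]
w [350.2 199.4] 5 [3 2] [ 0.6149 -0.0511  0.06  ]
w [416.6 201.9] 25 [8 7] [ 0.6111 -0.2057  0.06  ]
w [377.3 204.8] 14 [5 5] [ 0.6032 -0.1142  0.06  ]
w [396.1 219.7] 54 [20 18] [ 0.5691 -0.1581  0.06  ]
w [425.  214.3] 29 [11  5] [ 0.5824 -0.2251  0.06  ]
w [371.8 216.9] 12 [5 3] [ 0.5747 -0.1017  0.06  ]
w [373.  230.3] 7 [3 3] [ 0.5436 -0.1045  0.06  ]
w [445. 248.] 5 [3 3] [ 0.5049 -0.2711  0.06  ]
w [372.2 270.4] 5 [3 2] [ 0.4508 -0.1031  0.06  ]
box [0.594 0.188 0.055]
post [0.766 0.075 0.069]
rod [ 0.765 -0.138  0.04 ]
tube [0.54 0.39 0.05]
o1 [0.757 0.183 0.059]
o2 [0.439 0.143 0.057]
unit top [ 0.498 -0.109  0.062] [ 0.639 -0.236  0.062] ridge [ 0.574 -0.144  0.093] [ 0.585 -0.135  0.095] [ 0.563 -0.155  0.095]
148 [ 0.57352882 -0.14773577  0.09381598]
(573.28955078125, -148.4637908935547) (57.389793395996094, 13.024171829223633) 49.18231201171875 [[ 549.60474 -165.92325]
 [ 559.4613  -174.43655]
 [ 596.97437 -131.00433]
 [ 587.1178  -122.49103]]
0.025 0.037 923 [0.59654802 0.18642897 0.03359405] ((596.6841430664062, 187.76290893554688), (90.49449157714844, 90.42774963378906), 24.547775268554688) 0.03388087209802704
0.037 0.08 482 [0.59553034 0.18792822 0.04575905] ((596.4088134765625, 187.04957580566406), (87.52989196777344, 87.2240219116211), 25.606170654296875) 0.0449466572982955
0.02 0.08 1411 [0.59606585 0.18678361 0.03770339] ((596.6578369140625, 187.7510986328125), (90.55633544921875, 90.42642211914062), 24.54409408569336) 0.03528279450829386
```

View pics/crop.png

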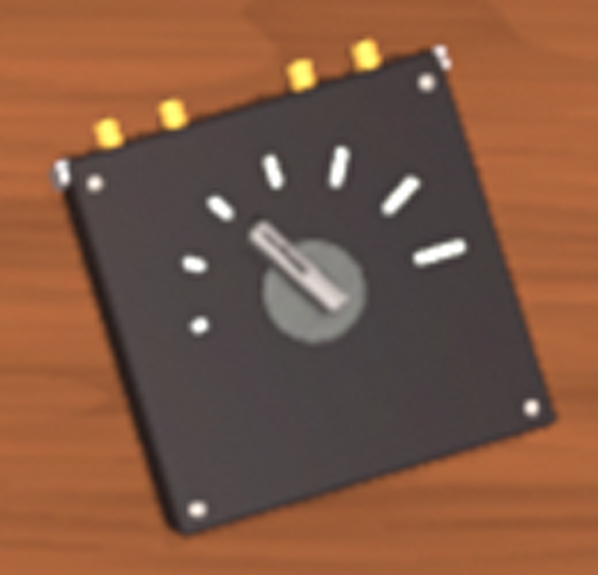

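The pointer stands at the third mark. Two independent estimates put the axis at about (0.562, -0.161): one from the ridge rectangle and one from marks 1 and 7. The unit's yaw is about 17.8°, so the third mark lies at 47.8° in the world and the fifth at -12.2°. I'll approach with the fingers closed.

>>> {"api": "drive_tool", "payload": {
  "targets": "0.032 -0.021 0 0 0 0;0.032 -0.021 0 0 0 0;0.032 -0.021 0 0 0 0;0.032 -0.021 0 0 0 0;0.032 -0.021 0 0 0 0;0.032 -0.021 0 0 0 0;0.032 -0.021 0 0 0 0;0.032 -0.021 0 0 0 0",
  "grip": 0
}}

```text
t: 0.9
position: [0.3671, -0.342, 0.2478]
ee_rot: [-0.0, 0.99, 0.141, -0.0]
ft_force: [1.2, 0.3, -0.4]
finger_gap: -0.004
finger_force: 0.0
```

>>> {"api": "drive_tool", "payload": {
  "targets": "0.032 -0.021 0 0 0 0;0.032 -0.021 0 0 0 0;0.032 -0.021 0 0 0 0;0.032 -0.021 0 0 0 0;0.032 -0.021 0 0 0 0;0.032 -0.021 0 0 0 0;0.032 -0.021 0 0 0 0;0.029 -0.019 0 0 0 0"
}}

```text
t: 1.7
position: [0.5638, -0.1117, 0.2477]
ee_rot: [-0.0, 0.99, 0.141, -0.0]
ft_force: [0.4, -1.4, -0.7]
finger_gap: 0.001
finger_force: 0.0
```

>>> {"api": "drive_tool", "payload": {
  "targets": "0 0 0 0 0 -0.138;0 0 0 0 0 -0.138;0 0 0 0 0 -0.138;0 0 0 0 0 -0.138;0 0 0 0 0 0;0 0 0 0 0 0"
}}

```text
t: 2.3
position: [0.5629, -0.1134, 0.2479]
ee_rot: [-0.0, 0.915, 0.404, -0.0]
ft_force: [0.6, -0.8, 0.0]
finger_gap: -0.002
finger_force: 0.0
```

>>> {"api": "drive_tool", "payload": {
  "targets": "0 0 0.03 0 0 0;0 0 0.03 0 0 0;0 0 0.03 0 0 0;0 0 0.023 0 0 0;0 0 0 0 0 0;0 0 0 0 0 0"
}}

```text
t: 2.9
position: [0.5629, -0.1134, 0.1355]
ee_rot: [-0.0, 0.915, 0.405, -0.0]
ft_force: [-0.9, -0.3, -0.2]
finger_gap: -0.002
finger_force: 0.0
```

Run:
```python
from h import *
s=get_state(); print(s['position'],s['ee_rot'])
w=shot('wrist','w1.png'); c=shot('scene','s2.png')
im=np.vstack([cv2.resize(w['color'],(400,300)),cv2.resize(c['color'][90:240,180:380],(400,300),interpolation=cv2.INTER_CUBIC)])
cv2.imwrite('pics/v4.png',im[:,:,::-1]); print(w['hand_eye'],w['camera_matrix'])
```

```text
[ 0.56289659 -0.11343792  0.13553494] [-1.95399787e-04  9.14511889e-01  4.04558918e-01 -2.21624946e-04]
[[-5.43281507e-04 -9.64196095e-01 -2.65189736e-01  6.70616588e-02]
 [ 9.99999789e-01 -4.29633875e-04 -4.86557626e-04 -1.78692111e-04]
 [ 3.55202469e-04 -2.65189945e-01  9.64196125e-01 -1.25914868e-01]
 [ 0.00000000e+00  0.00000000e+00  0.00000000e+00  1.00000000e+00]] [[364.48047604   0.         278.57714789]
 [  0.         364.48047604 210.59839832]
 [  0.           0.           1.        ]]
```

View pics/v4.png

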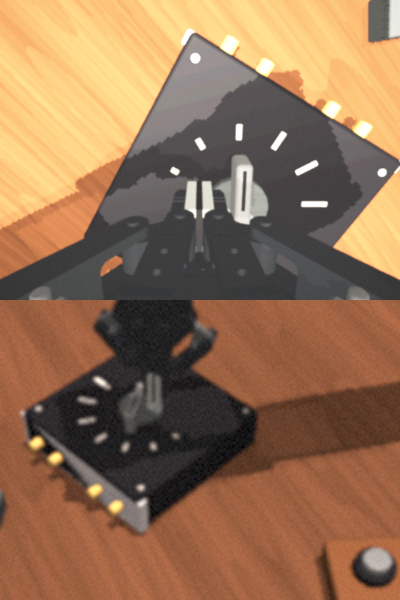

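The wrist view shows the closed light pads at about (200,190) of 400x300, with the ridge to their right (tool +y) at about (242,185). The dial lies beyond them. The side is right and there is clearance, so I'll descend.

>>> {"api": "drive_tool", "payload": {
  "targets": "0 0 0.012 0 0 0;0 0 0.012 0 0 0;0 0 0.012 0 0 0;0 0 0 0 0 0;0 0 0 0 0 0"
}}

```text
t: 3.5
position: [0.5626, -0.1133, 0.0984]
ee_rot: [-0.001, 0.914, 0.405, -0.001]
ft_force: [0.6, -0.0, 0.3]
finger_gap: -0.003
finger_force: 0.0
```

```bash
cat >> h.py <<'E'
def wl(f=None):
    s=get_state(); w=shot('wrist',f) if f else imaging.capture('wrist')
    vv,uu=np.mgrid[0:420,0:560]; z=w['range_z']
    P=np.stack([uu,vv,np.ones_like(uu)],-1)@np.linalg.inv(w['camera_matrix']).T*z[...,None]
    H=np.array(w['hand_eye']); T=P@H[:3,:3].T+H[:3,3]; T[z<=0]=np.nan
    W=T@R.from_quat(s['ee_rot'],scalar_first=True).as_matrix().T+s['position']
    return s,w,T,W
def pointer():
    s,w,T,W=wl()
    ax=np.array([.5619,-.161]); d=W[...,:2]-ax
    m=(W[...,2]>.088)&(W[...,2]<.099)&(np.hypot(d[...,0],d[...,1])<.055)&(w['color'].min(2)>70)
    n,l,st,ce=cv2.connectedComponentsWithStats(m.astype(np.uint8))
    for i in range(1,n):
        if st[i,4]<40: continue
        q=W[l==i]; r=cv2.minAreaRect(q[:,:2].astype(np.float32)*1000); t=T[l==i]
        v=q[:,:2].mean(0)-ax
        print('px',ce[i].round(),st[i,4],'ctr',np.round(r[0],1),'size',np.round(r[1],1),'ang',round(r[2],1),'dir',np.degrees(np.arctan2(v[1],v[0])).round(1),'z',np.median(q[:,2]).round(4),'tool ymin/max',np.percentile(t[:,1],[2,98]).round(4))
E
python3 - <<'E'
from h import *
pointer(); s,w,T,W=wl('w2.png')
print(s['position'])
m=(abs(T[...,1])<.02)&(abs(T[...,0])<.02)&(T[...,2]>-.01)&(T[...,2]<.03)
q=T[m]; print(len(q)); 
for lo in np.arange(-.01,.03,.004):
    k=q[(q[:,2]>=lo)&(q[:,2]<lo+.004)]
    if len(k): print(lo.round(3),len(k),k.min(0).round(4),k.max(0).round(4))
E
```

```text
px [295. 265.] 167 ctr [ 573.6 -112.1] size [ 3.7 11.6] ang 16.1 dir 77.3 z 0.0947 tool ymin/max [0.0022 0.0124]
px [355. 281.] 1482 ctr [ 584.8 -134.9] size [25.  12.3] ang 47.8 dir 50.2 z 0.0936 tool ymin/max [0.0251 0.0364]
[ 0.56299552 -0.11340559  0.0992085 ]
1664
-0.01 384 [ 0.0062 -0.0139 -0.01  ] [ 0.0117  0.0133 -0.006 ]
-0.006 346 [ 0.0058 -0.0138 -0.006 ] [ 0.0115  0.0133 -0.002 ]
-0.002 307 [ 0.0061 -0.0138 -0.002 ] [0.0116 0.0133 0.002 ]
0.002 300 [ 0.0063 -0.0138  0.002 ] [0.0115 0.0132 0.006 ]
0.006 241 [ 0.0064 -0.0135  0.006 ] [0.0115 0.0125 0.01  ]
0.01 85 [ 0.0064 -0.0118  0.0101] [0.0112 0.01   0.013 ]
0.026 1 [-0.0156  0.0193  0.0297] [-0.0156  0.0193  0.0297]
```

>>> {"api": "drive_tool", "payload": {
  "targets": "0 0.003 0.002 0 0 0;0 0.003 0.002 0 0 0;0 0.002 0 0 0 0;0 0.002 0 0 0 0;0 0.001 0 0 0 0;0 0.001 0 0 0 0;0 0 0 0 0 0"
}}

```text
t: 4.3
position: [0.5719, -0.1214, 0.0953]
ee_rot: [-0.0, 0.914, 0.405, -0.0]
ft_force: [-0.5, 0.3, -0.5]
finger_gap: 0.004
finger_force: 0.2
```

>>> {"api": "drive_tool", "payload": {
  "targets": "0.0006 0.0011 0 0 0 0.03;0.0006 0.0011 0 0 0 0.03;0.0006 0.0011 0 0 0 0.03;0.0006 0.0011 0 0 0 0.03;0.0006 0.0011 0 0 0 0.03;0 0 0 0 0 0"
}}

```text
t: 4.9
position: [0.5779, -0.1234, 0.0952]
ee_rot: [-0.0, 0.942, 0.335, -0.0]
ft_force: [-3.0, 0.8, 0.7]
finger_gap: 0.002
finger_force: 1.1
```

Run:
```python
from h import *
pointer()
```

```text
px [264. 268.] 240 ctr [ 579.8 -112.1] size [ 3.9 12.9] ang 69.4 dir 67.7 z 0.0946 tool ymin/max [-0.0137 -0.0016]
px [324. 279.] 1473 ctr [ 593.2 -133.6] size [31.8 15.8] ang 85.1 dir 41.9 z 0.0939 tool ymin/max [0.0018 0.0249]
```

Contact is made with about 3 N. I'll continue click by click.

>>> {"api": "drive_tool", "payload": {
  "targets": "0.0006 0.0011 0 0 0 0.03;0.0006 0.0011 0 0 0 0.03;0.0006 0.0011 0 0 0 0.03;0.0006 0.0011 0 0 0 0.03;0.0006 0.0011 0 0 0 0.03;0 0 0 0 0 0"
}}

```text
t: 5.55
position: [0.5838, -0.1262, 0.0954]
ee_rot: [0.0, 0.965, 0.264, 0.0]
ft_force: [-0.0, 0.2, -0.0]
finger_gap: 0.003
finger_force: 0.0
```

Run:
```python
from h import *
pointer()
```

```text
px [264. 268.] 251 ctr [ 587.4 -115.5] size [ 4.  12.9] ang 60.4 dir 58.7 z 0.0949 tool ymin/max [-0.0136 -0.0016]
px [293. 268.] 240 ctr [ 594.6 -127.9] size [13.   3.9] ang 89.2 dir 46.9 z 0.0948 tool ymin/max [0.0011 0.0129]
px [342. 286.] 1388 ctr [ 596.7 -147.6] size [19.4 12.5] ang 20.7 dir 22.5 z 0.0938 tool ymin/max [0.0185 0.0307]
```

It clicked once: the ridge is now at about 20°, the fourth mark. I'll follow on.

>>> {"api": "drive_tool", "payload": {
  "targets": "0.0006 0.0011 0 0 0 0.03;0.0006 0.0011 0 0 0 0.03;0.0006 0.0011 0 0 0 0.03;0.0006 0.0011 0 0 0 0.03;0.0006 0.0011 0 0 0 0.03;0.0006 0.0011 0 0 0 0.03;0.0006 0.0011 0 0 0 0.03;0.0006 0.0011 0 0 0 0.03"
}}

```text
t: 6.4
position: [0.5915, -0.1319, 0.0952]
ee_rot: [-0.0, 0.989, 0.146, -0.0]
ft_force: [-0.8, 0.8, 1.1]
finger_gap: 0.0
finger_force: 0.6
```

>>> {"api": "drive_tool", "payload": {
  "targets": "0.0006 0.0011 0 0 0 0.03;0.0006 0.0011 0 0 0 0.03;0.0006 0.0011 0 0 0 0.03;0.0006 0.0011 0 0 0 0.03;0 0 0 0 0 0"
}}

```text
t: 6.9
position: [0.595, -0.1357, 0.0952]
ee_rot: [-0.0, 0.996, 0.087, -0.0]
ft_force: [-2.8, 1.8, 0.1]
finger_gap: -0.002
finger_force: 1.1
```

Run:
```python
from h import *
pointer()
```

```text
px [263. 268.] 252 ctr [ 602.1 -127. ] size [ 3.9 13.5] ang 39.6 dir 38.3 z 0.0948 tool ymin/max [-0.0136 -0.0015]
px [324. 280.] 1355 ctr [ 603.2 -151.9] size [31.4 15. ] ang 56.2 dir 12.6 z 0.0938 tool ymin/max [0.0019 0.0249]
```

>>> {"api": "drive_tool", "payload": {
  "targets": "0.0006 0.0011 0 0 0 0.03;0.0006 0.0011 0 0 0 0.03;0.0006 0.0011 0 0 0 0.03;0.0006 0.0011 0 0 0 0.03;0 0 0 0 0 0"
}}

```text
t: 7.45
position: [0.5982, -0.1402, 0.0955]
ee_rot: [0.0, 1.0, 0.027, 0.0]
ft_force: [0.1, -0.4, -0.1]
finger_gap: -0.002
finger_force: 0.0
```

Run:
```python
from h import *
pointer()
```

```text
px [264. 268.] 244 ctr [ 606.4 -132.5] size [ 3.8 13.1] ang 34.2 dir 30.5 z 0.0948 tool ymin/max [-0.0133 -0.0014]
px [293. 267.] 230 ctr [ 607.1 -146.8] size [13.   3.6] ang 61.9 dir 19.1 z 0.0947 tool ymin/max [0.0012 0.0125]
px [354. 289.] 1233 ctr [ 596.5 -170.2] size [12. 21.] ang 73.7 dir -12.4 z 0.0935 tool ymin/max [0.0221 0.0368]
```

It clicked again: the ridge is at about -12.4°, which is the fifth mark, and the force is zero. I'll back off and lift.

>>> {"api": "drive_tool", "payload": {
  "targets": "0 -0.005 0 0 0 0;0 -0.005 0 0 0 0;0 0 -0.02 0 0 0;0 0 -0.03 0 0 0;0 0 -0.03 0 0 0;0 0 -0.03 0 0 0;0 0 0 0 0 0;0 0 0 0 0 0"
}}

```text
t: 8.3
position: [0.5977, -0.1294, 0.2063]
ee_rot: [0.0, 1.0, 0.028, 0.001]
ft_force: [0.2, 0.4, -0.3]
finger_gap: -0.001
finger_force: 0.0
```

Run:
```python
from h import *
pointer(); s,w,T,W=wl('w5.png'); print(s['position'],R.from_quat(s['ee_rot'],scalar_first=True).as_matrix().round(3))
c=load('top1.png'); K=np.linalg.inv(c['camera_matrix']); v0,u0,r=207,248,35
vv,uu=np.mgrid[v0-r:v0+r,u0-r:u0+r]
P=(np.stack([uu,vv,np.ones_like(uu)],-1)@K.T*c['range_z'][v0-r:v0+r,u0-r:u0+r,None])@c['rotation'].T+c['origin']
q=P[(P[...,2]>.042)&(P[...,2]<.07)&(np.hypot(P[...,0]-.5966,P[...,1]-.1877)<.03)]; print(len(q),cv2.minAreaRect(q[:,:2].astype(np.float32)*1000),np.percentile(q[:,2],[5,50,95]))
```

```text
px [327. 237.] 1336 ctr [ 579.4 -163.6] size [12.4 57.2] ang 77.3 dir -7.2 z 0.0939 tool ymin/max [0.0234 0.0435]
[ 0.59725702 -0.12931491  0.2047184 ] [[ 0.998  0.055 -0.   ]
 [ 0.055 -0.998  0.   ]
 [-0.    -0.    -1.   ]]
283 ((597.2171020507812, 187.45462036132812), (42.99974060058594, 44.92264175415039), 0.36705103516578674) [0.04337257 0.04945585 0.05901444]
```

View pics/w5.png

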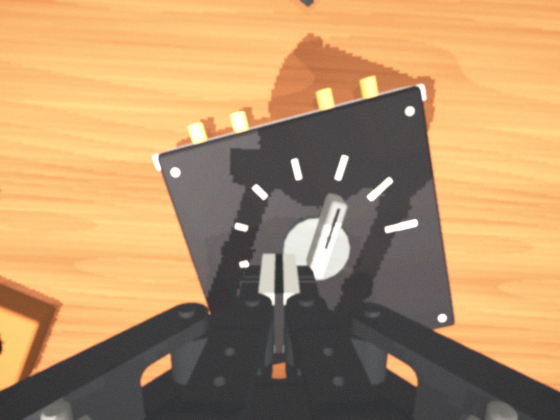

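The wrist view shows the pointer aimed at the fifth mark at (342,167), measured at -12.7° against -12.2° expected. The selector is done. Now I'll go over the button.

>>> {"api": "drive_tool", "payload": {
  "targets": "0.0021 -0.0395 0 0 0 0;0.0021 -0.0395 0 0 0 0;0.0021 -0.0395 0 0 0 0;0.0021 -0.0395 0 0 0 0;0.0021 -0.0395 0 0 0 0;0.0021 -0.0395 0 0 0 0;0.0021 -0.0395 0 0 0 0;0.0021 -0.0395 0 0 0 0"
}}

```text
t: 9.2
position: [0.5959, 0.1883, 0.2032]
ee_rot: [0.0, 1.0, 0.027, -0.001]
ft_force: [-0.3, 0.5, -0.6]
finger_gap: 0.004
finger_force: 0.0
```

>>> {"api": "drive_tool", "payload": {
  "targets": "-0.05 0 0 0 0 0;0 0 0 0 0 0;0 0 0 0 0 0;0 0 0 0 0 0"
}}

```text
t: 9.6
position: [0.5475, 0.1837, 0.2059]
ee_rot: [-0.0, 1.0, 0.027, 0.001]
ft_force: [0.1, -0.4, 0.5]
finger_gap: -0.001
finger_force: 0.0
```

Run:
```python
from h import *
s,w,T,W=wl('w6.png'); print(s['position'])
d=np.hypot(W[...,0]-.597,W[...,1]-.1875)
m=(d<.035)&(W[...,2]>.045)&(W[...,2]<.07); q=W[m]
print(len(q),cv2.minEnclosingCircle(q[:,:2].astype(np.float32)*1000),np.percentile(q[:,2],[5,50,90,99]))
b=W[(W[...,2]>.031)&(W[...,2]<.037)&(d<.08)]; print('box',cv2.minAreaRect(b[:,:2].astype(np.float32)*1000))
```

```text
[0.54748807 0.18373921 0.20591391]
2634 ((596.5314331054688, 188.9665985107422), 22.73525619506836) [0.04539193 0.0473233  0.05669307 0.05761093]
box ((596.6646118164062, 189.01019287109375), (89.54635620117188, 89.53870391845703), 24.535898208618164)
```

View pics/w6.png

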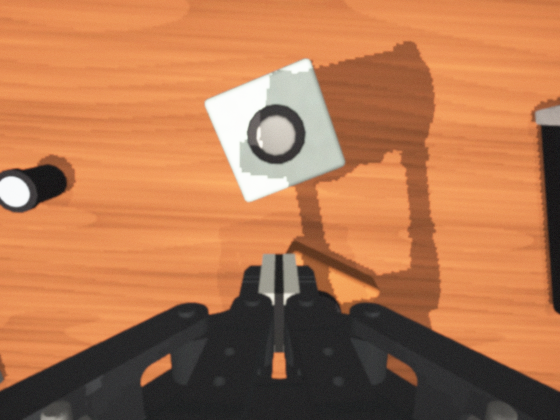

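The wrist view shows the grey box with the button's light top at (276,133) inside a dark collar. The measured centre is (0.5966, 0.189) and the top is at z≈0.057. Both match the box size and the top-view measurement.

>>> {"api": "drive_tool", "payload": {
  "targets": "0.025 -0.0012 0 0 0 0;0.0243 -0.0012 0 0 0 0;0 0 0.03 0 0 0;0 0 0.03 0 0 0;0 0 0.03 0 0 0;0 0 0.02 0 0 0;0 0 0.01 0 0 0;0 0 0 0 0 0"
}}

```text
t: 10.45
position: [0.5961, 0.1885, 0.0843]
ee_rot: [0.0, 1.0, 0.027, -0.001]
ft_force: [1.2, 0.1, 0.3]
finger_gap: -0.001
finger_force: 0.0
```

>>> {"api": "drive_tool", "payload": {
  "targets": "0 0 0.002 0 0 0;0 0 0.002 0 0 0;0 0 0.002 0 0 0;0 0 0 0 0 0;0 0 0 0 0 0"
}}

```text
t: 10.95
position: [0.5961, 0.1891, 0.0797]
ee_rot: [-0.0, 1.0, 0.027, 0.0]
ft_force: [-0.1, 1.1, 0.8]
finger_gap: -0.003
finger_force: 0.0
```

>>> {"api": "drive_tool", "payload": {
  "targets": "0 0 0.002 0 0 0;0 0 0.002 0 0 0;0 0 0.001 0 0 0;0 0 0.001 0 0 0;0 0 0 0 0 0"
}}

```text
t: 11.45
position: [0.5959, 0.1891, 0.0732]
ee_rot: [-0.0, 1.0, 0.027, -0.0]
ft_force: [0.1, -0.3, -0.1]
finger_gap: 0.002
finger_force: 0.0
```

>>> {"api": "drive_tool", "payload": {
  "targets": "0 0 0.001 0 0 0;0 0 0.001 0 0 0;0 0 0.001 0 0 0;0 0 0 0 0 0;0 0 0 0 0 0"
}}

```text
t: 11.95
position: [0.5961, 0.1891, 0.0706]
ee_rot: [-0.0, 1.0, 0.027, 0.0]
ft_force: [-0.9, 1.0, 3.8]
finger_gap: -0.006
finger_force: 1.4
```

>>> {"api": "drive_tool", "payload": {
  "targets": "0 0 0.001 0 0 0;0 0 0.001 0 0 0;0 0 0.001 0 0 0;0 0 0 0 0 0;0 0 0 0 0 0"
}}

```text
t: 12.45
position: [0.5961, 0.1891, 0.0675]
ee_rot: [-0.0, 1.0, 0.027, 0.0]
ft_force: [-2.1, 0.0, 4.8]
finger_gap: -0.001
finger_force: 2.3
```

>>> {"api": "drive_tool", "payload": {
  "targets": "0 0 0.001 0 0 0;0 0 0.001 0 0 0;0 0 0 0 0 0;0 0 0 0 0 0"
}}

```text
t: 12.85
position: [0.5961, 0.1891, 0.067]
ee_rot: [-0.0, 1.0, 0.027, 0.0]
ft_force: [-4.6, -0.4, 10.9]
finger_gap: -0.0
finger_force: 5.5
```

The button has hit bottom: 10.9 N, and the tool has stopped moving. I'll add one small push for certainty and then lift away.

>>> {"api": "drive_tool", "payload": {
  "targets": "0 0 0.001 0 0 0;0 0 0 0 0 0;0 0 -0.003 0 0 0;0 0 -0.005 0 0 0;0 0 -0.01 0 0 0;0 0 -0.03 0 0 0;0 0 -0.03 0 0 0;0 0 -0.03 0 0 0"
}}

```text
t: 13.65
position: [0.5957, 0.189, 0.1728]
ee_rot: [0.0, 1.0, 0.027, -0.001]
ft_force: [-0.1, -1.1, -0.6]
finger_gap: -0.001
finger_force: 0.0
```

>>> {"api": "drive_tool", "payload": {
  "targets": "-0.05 0 -0.02 0 0 0;0 0 0 0 0 0;0 0 0 0 0 0;0 0 0 0 0 0"
}}

```text
t: 14.05
position: [0.5499, 0.1865, 0.1902]
ee_rot: [0.0, 1.0, 0.027, -0.0]
ft_force: [-0.6, -0.7, 1.0]
finger_gap: 0.003
finger_force: 0.0
```

Run:
```python
from h import *
s,w,T,W=wl('w7.png'); print(s['position'],s['ft_force'])
d=np.hypot(W[...,0]-.5966,W[...,1]-.189)
print('button top',np.percentile(W[(d<.010)][:,2],[10,50,90]))
b=W[(W[...,2]>.031)&(W[...,2]<.037)&(d<.08)]; print('box',cv2.minAreaRect(b[:,:2].astype(np.float32)*1000))
shot('top','t7.png'); c=load('t7.png')
vv,uu=np.mgrid[165:280,340:455]
P=(np.stack([uu,vv,np.ones_like(uu)],-1)@np.linalg.inv(c['camera_matrix']).T*c['range_z'][165:280,340:455,None])@c['rotation'].T+c['origin']
q=P[(P[...,2]>.085)&(P[...,2]<.105)]; print(len(q),cv2.minAreaRect(q[:,:2].astype(np.float32)*1000))
```

```text
[0.54989566 0.1864677  0.19018834] [-0.55482776 -0.67447867  1.00443785]
button top [0.05544888 0.05634552 0.05722229]
box ((596.5931396484375, 189.10423278808594), (89.63133239746094, 89.5813980102539), 24.53722381591797)
147 ((578.5477294921875, -164.65411376953125), (13.008066177368164, 56.706764221191406), 77.27185821533203)
```

The button is up again, the box hasn't moved, and the selector is at the fifth mark. I'll hand it in.

```bash
python3 -c "
from workcell import ctrl
print(ctrl.sign_off())"
```

```text
the job is handed in; nothing more can be done
None
```

The job is handed in; no verdict came back, but the last measurements show the selector at its fifth mark, the start button pressed fully down and up again, and the button box unmoved.

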